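Show the steel-cored bench stop to the bench camera

ROBOT

A 6-joint arm with a two-finger parallel gripper is mounted at the origin on a cart in front of the work surface, level with it; the furniture and walls round the work are solid. World frame = base frame: x ahead of the robot, y to its left, z up, the work surface at z = 0. Lengths are in m, angles in rad, forces in N, time in s.
With the tool pointing down it reaches from about 0.35 to 0.85 m from the base axis. Payload 8.1 kg.
Tool frame: the origin (TCP) lies on the centre line of the jaws, within the pads' length; the fingertips stand 17 mm ahead of it and the grasp point (between the pads) lies 2 mm behind it; z points along the fingers, y is the line along which they close (so a half turn about z gives the same grasp; the last joint's range is limited). The gripper opens to 93 mm and grips with 3 to 60 N. Pads are 15 mm wide; open, the fingers measure 128 mm over their backs; the gripper's body (75 mm by 188 mm) begins 65 mm behind the grasp point.
Start: joints at [1.117, 0.13, 1.488, -0, 1.523, -0.085], TCP at [0.216, 0.56, 0.236] pointing down, gripper open.
Joint ranges: [-2.96, 2.96], [-0.89, 2.26], [0.02, 2.5], [-1.34, 4.48], [0, 2.73], [-2.66, 2.66]. Speed limits (rad/s): [2.39, 2.39, 2.79, 3.14, 3.14, 3.14].

INTERFACE

Orientations are given as a rotation vector (axis times angle).
In Python, from plant import status, eyes, robot gives the robot as it stands. The module is installed in compiled form; this text tells all that it offers.
- The arm moves only by the tool servo_tool, never from a script. Its argument "plan" is text: rows parted by semicolons, each of 4 numbers parted by spaces: the shift along the tool's x, y, z in m, then the turn about the tool's z in degrees. A call has 1 to 12 rows; each row is the pose to reach, as a shift and turn from the pose commanded when the call began, along the tool's axes at that moment; what a row does not reach only later rows make up. A row lasts 1/12 s, in which the tool goes at most 41.7 mm and 7.16 degrees, less where a joint would pass 70% of its speed; a pose out of reach is approached as far as the arm can. A call with a gripper value outside its range is refused whole. "grip" is the closure, from -1 (fully open) to 1 (shut), set as the call begins (left out, the last holds). The fingers move at their own pace and stop on an object; "grip_force" is the grip in N (left out, the last holds). Time passes only in rows, so rows that repeat a pose let the fingers close. It gives the time, the measured TCP pose, the force, the opening and the grip force at its end, in the units of the state.
- status.read_state(): the state, without advancing time (a new reading comes with each control period).
- eyes.read_camera(name): name is "side" or "top"; returns a dict with "image" (384x512x3 uint8, blue, green, red), "fovy" (degrees; the focal length in pixels is half the picture's height over the tangent of half this angle, whatever the lens; pixels are square), "cx", "cy" (the principal point, pixels), "k1" (the pictures are not rectified: a ray, as slopes to the right and down, at radius r is drawn at 1 + k1 r^2 times it, then the intrinsics apply), "world_from_camera" (4x4, takes a point from camera to world coordinates). Camera axes: x right, y down, z forward; pixel columns grow to the right and rows downward; lengths in m; the calibration is good to about 2 mm. A picture is of the moment at which its call begins. There is no depth.
- robot.close_job(): hands the job in; it is judged then, once.
The state is a dict: "t": time; "q": joint angles; "dq": joint speeds; "joint_torque": joint torques, N m; "tool_pos": TCP position; "orientation": TCP orientation; "force": force on the tool from outside, world axes, zero at the start; "wrist_torque": the same for the moment, N m; "opening": finger opening in m; "gripper_force": force on a finger pad.
Only numpy, scipy, OpenCV 4.12 (cv2) and the standard library are available. Lean on these libraries where they do the work, as an engineer would, in place of code of your own. Each camera call takes 0.05 s, during which the arm holds its last target. There are 200 camera calls.

TASK

One of the two look-alike black bench stops on the plywood board has a steel core, so it is clearly heavier: lift them one at a time to feel which it is, and leave the lighter one standing upright on the board, set down rather than dropped. Then hold the heavier one up to the bench camera, level, centred on the lens and about 8 cm in front of it, with its V notch running along the direction the camera looks, and finish still holding it there. Do not touch the camera or disturb the tub, tape measure and screwdriver.

Things in the scene. Friction and masses are not known exactly. Their poses are not given: they have to be found in the camera images.
- stop_a: one of two identical-looking black moulded bench stops, about 43 (x) x 44 (y) x 36 (z) mm; origin at the centre of its underside, z up; a shallow V notch runs along its x axis across the top, so the two flat sides that face along y can be gripped. It stands loose on the board. One of the two weighs 0.09 to 0.13 kg, the other 0.38 to 0.52 kg; the name does not say which
- stop_b: the other of two identical-looking black moulded bench stops, about 43 (x) x 44 (y) x 36 (z) mm; origin at the centre of its underside, z up; a shallow V notch runs along its x axis across the top, so the two flat sides that face along y can be gripped. It stands loose on the board. One of the two weighs 0.09 to 0.13 kg, the other 0.38 to 0.52 kg; the name does not say which
- stop_a_mid (a point): the middle of stop_a, 18 mm above its underside; axes as the body's
- stop_b_mid (a point): the middle of stop_b, 18 mm above its underside; axes as the body's
- board: bare plywood offcut fixed on the bench, 105 (x) x 300 (y) x 18 (z) mm; origin at the centre of its underside, so its top is 18 mm above the bench; the stops start on it, one near each end
- camera: bench inspection camera fixed on the bench: a grey box 64 x 54 x 46 mm (top 183 mm above the bench) on a thin steel post with a round foot of 92 mm diameter; origin at the centre of the foot's underside; it looks along its -x axis, roughly towards the robot, level
- lens (a point): centre of the front glass of the camera's black lens barrel (36 mm diameter), 54 mm ahead of the post (along the camera's -x) and 160 mm above the bench; axes as the camera's, so the stop is presented at about x = -0.08, y = 0, z = 0 of this frame
- round_tub: red round tub with a white lid, 122 mm diameter, 79 mm high, loose; origin at the centre of its underside; leave it alone
- tape_measure: yellow tape measure, 36 x 87 x 62 mm, loose, standing on the bench; origin at the centre of its underside; leave it alone
- screwdriver_a: red-handled screwdriver, 206 mm long, 30 mm thick, lying loose along its y axis; origin at the centre of its underside; leave it alone
Not all that is in view belongs to the job. Leave any blue or red look-alike of the stop_b alone.

How it is judged:
On the way, in this order (a step that is already met when the one before it is completed fails the run):
1. the lighter stop is lifted clear of the board, carried by the fingers (z of stop_a in the frame of board above 0.028 m and contact force between the fingers and stop_a above 0.5 N), for 0.2 s.
2. the lighter stop stands on the board again, let go (z of stop_a in the frame of board below 0.021 m and angle between stop_a's own z axis and vertical below 0.1 rad and contact force between each of the arm, the fingers and stop_a below 0.1 N), for 0.2 s.
3. after that the heavier stop is lifted clear of the board, carried by the fingers (z of stop_b in the frame of board above 0.028 m and contact force between the fingers and stop_b above 0.5 N), for 0.2 s.
At the end, for the whole second after the job is handed in: The heavier stop is held still by the fingers, its middle 5 to 11 cm ahead of the lens and within 2 cm of its axis, level within 0.2 rad, notch along the view within 0.25 rad, not touching the camera; the lighter stop stands upright and released on the board (contact force between the fingers and stop_b above 1 N and contact force between stop_b and camera below 0.1 N and x of stop_b_mid in the frame of lens between -0.11 and -0.05 m and y of stop_b_mid in the frame of lens between -0.02 and 0.02 m and z of stop_b_mid in the frame of lens between -0.02 and 0.02 m and angle between stop_b's own z axis and vertical below 0.2 rad and angle between the x axis of stop_b and the x axis of camera, either way round below 0.25 rad and linear speed of each of stop_b, stop_a below 0.02 m/s and x of stop_a in the frame of board between -0.052 and 0.052 m and y of stop_a in the frame of board between -0.15 and 0.15 m and z of stop_a in the frame of board between 0.014 and 0.021 m and angle between stop_a's own z axis and vertical below 0.1 rad and contact force between the fingers and stop_a below 0.1 N); the arm keeps its last pose, push and grip.
It fails at once if a stop is dropped (falls out of the fingers from more than about 13 mm) ((contact force between the fingers and stop_a below 0.05 N and linear speed of stop_a above 0.5 m/s) or (contact force between the fingers and stop_b below 0.05 N and linear speed of stop_b above 0.5 m/s)).
It fails at once if the camera is touched with more than 1 N (contact force between any of the arm, the fingers, stop_b, stop_a and camera above 1 N).
It fails at once if the tub, tape measure or screwdriver is moved more than 3 cm (distance of any of round_tub, tape_measure, screwdriver_a from where it was at the start of the episode above 0.03 m).
It also fails if it takes over 64 s, if anything falls off the work surface, if the arm or the gripper's body presses on something with over 40 N, if the wrist force passes 120 N, or if a joint passes its speed limit or range.

## Working session

There is one attempt and no reset: what is moved stays moved. The work goes in short steps, Python scripts to look and compute and a tool call to move; the robot and the scene stay as the last step left them, time stands still between calls to the robot, and variables do not carry over. Pictures are saved under pics/ and viewed, at most 10 in all, crops included, and the job is handed in when it is done.

Besides the shell and the picture viewer there is one more tool, called as a command line: name --argument value ..., lists and objects as JSON in quotes. servo_tool: Moves the arm, as the interface text tells. Its arguments: {"type":"object","properties":{"plan":{"type":"string"},"grip":{"type":"number"},"grip_force":{"type":"number"}},"required":["plan"]}

```bash
mkdir -p pics
cat > h.py <<'E'
import numpy as np, cv2
from plant import status, eyes, robot
def cam(n):
    c=eyes.read_camera(n); f=c["image"].shape[0]/2/np.tan(np.radians(c["fovy"])/2)
    c["K"]=np.array([[f,0,c["cx"]],[0,f,c["cy"]],[0,0,1.]]); c["D"]=np.array([c["k1"],0,0,0.]); return c
def onplane(c,uv,z):
    p=cv2.undistortPointsIter(np.float64(uv).reshape(-1,1,2),c["K"],c["D"],None,None,(3,50,1e-9))[:,0]
    T=np.array(c["world_from_camera"]); d=np.c_[p,np.ones(len(p))]@T[:3,:3].T; o=T[:3,3]
    return o+d*((z-o[2])/d[:,2])[:,None]
def proj(c,P):
    T=np.linalg.inv(c["world_from_camera"])
    return cv2.projectPoints(np.float64(P).reshape(-1,1,3),cv2.Rodrigues(T[:3,:3])[0],T[:3,3],c["K"],c["D"])[0][:,0]
E
python3 - <<'E'
from h import *
for n in("top","side"):
    c=cam(n); cv2.imwrite(f"pics/{n}0.png",c["image"]); print(n,c["fovy"],c["k1"],np.round(c["world_from_camera"],3).tolist())
s=status.read_state();print({k:np.round(v,3).tolist() for k,v in s.items()})
E
```

```text
top 57.58478151512572 -0.07241934265347792 [[0.001, -0.991, 0.136, 0.405], [-1.0, 0.003, 0.027, -0.034], [-0.027, -0.136, -0.99, 1.084], [0.0, 0.0, 0.0, 1.0]]
side 53.849984863004025 -0.0655574821230388 [[-0.967, -0.111, 0.228, 0.268], [-0.254, 0.445, -0.859, 0.973], [-0.006, -0.889, -0.459, 0.638], [0.0, 0.0, 0.0, 1.0]]
{'t': 0.1, 'q': [1.117, 0.131, 1.489, -0.0, 1.523, -0.085], 'dq': [-0.001, -0.002, -0.003, 0.0, -0.003, 0.0], 'joint_torque': [0.001, -56.134, -49.31, 0.077, 0.029, -0.0], 'tool_pos': [0.216, 0.559, 0.235], 'orientation': [-0.576, -3.088, 0.003], 'force': [0.014, 0.463, 0.444], 'wrist_torque': [-0.022, -0.026, 0.024], 'gripper_force': 0.0, 'opening': 0.093}
```

View pics/top0.png

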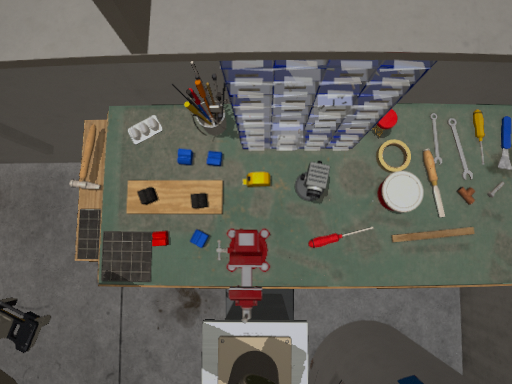

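View pics/side0.png

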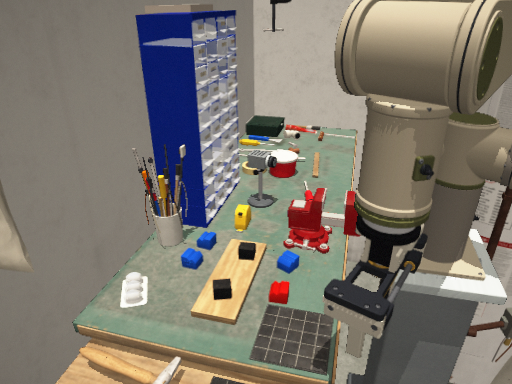

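Two black blocks stand on the board, at top-view (148,196) and (199,201). The look-alikes are blue at (185,157), (215,158) and (200,239), and red at (160,239). By the description I choose the two black ones. The camera is at (315,180), the tape at (258,179), the tub at (402,192) and the screwdriver at (325,240). There is also a vise at (247,250) to keep clear of. Next I'll check the choice in a close crop.

Run:
```python
from h import *
c=cam("top"); im=c["image"]
def crop(u,v,w,h,s): return cv2.resize(im[v:v+h,u:u+w],None,fx=s,fy=s,interpolation=cv2.INTER_CUBIC)
a=crop(125,175,100,42,8); b=crop(285,155,50,50,6)
o=np.zeros((a.shape[0]+260,800,3),np.uint8); o[:336]=np.clip(a.astype(float)*1.6,0,255); o[336:,:300]=b[:260]
s=cam("side")["image"]; t=cv2.resize(s[135:215,230:320],None,fx=3.2,fy=3.2,interpolation=cv2.INTER_CUBIC); o[336:336+256,310:310+288]=t
t=cv2.resize(s[235:305,205:265],None,fx=3.2,fy=3.2); o[336:336+224,605:605+192]=np.clip(t*1.5,0,255); cv2.imwrite("pics/crop1.png",o)
m=(im.max(2)<70).astype(np.uint8); m[:175]=0;m[215:]=0;m[:,:130]=0;m[:,220:]=0
n,l,st,ce=cv2.connectedComponentsWithStats(m)
for i in range(1,n):
    if st[i,4]>60:
        h=cv2.convexHull(np.argwhere(l==i)[:,::-1].astype(np.int32)); P=onplane(c,h[:,0],.054)[:,:2].astype(np.float32)
        print(st[i],ce[i],onplane(c,ce[i],.054).round(3),cv2.minAreaRect(P))
# tub, camera etc
for nme,uv,z in [("boardcorners",[[127,180],[222,181],[222,213],[127,213]],.018),("foot?",[[297,188],[308,199]],0),("tape",[[258,179]],.06),("drill",[[325,240]],.02),("vise",[[229,232],[269,232],[220,250]],.15)]:
    print(nme,onplane(c,uv,z).round(3).tolist())
```

```text
[138 188  20  17 237] [147.48101266 195.54008439] [[0.527 0.321 0.054]] ((0.5274395942687988, 0.3209758400917053), (0.045908112078905106, 0.05004527419805527), 21.07989501953125)
[191 194  17  14 213] [199.04694836 200.44600939] [[0.512 0.163 0.054]] ((0.5119938850402832, 0.16372011601924896), (0.048875484615564346, 0.03899237513542175), 89.98174285888672)
boardcorners [[0.581, 0.402, 0.018], [0.576, 0.1, 0.018], [0.477, 0.099, 0.018], [0.477, 0.396, 0.018]]
foot? [[0.556, -0.133, 0.0], [0.522, -0.167, 0.0]]
tape [[0.575, -0.012, 0.06]]
drill [[0.395, -0.213, 0.02]]
vise [[0.417, 0.063, 0.15], [0.418, -0.044, 0.15], [0.37, 0.086, 0.15]]
```

View pics/crop1.png

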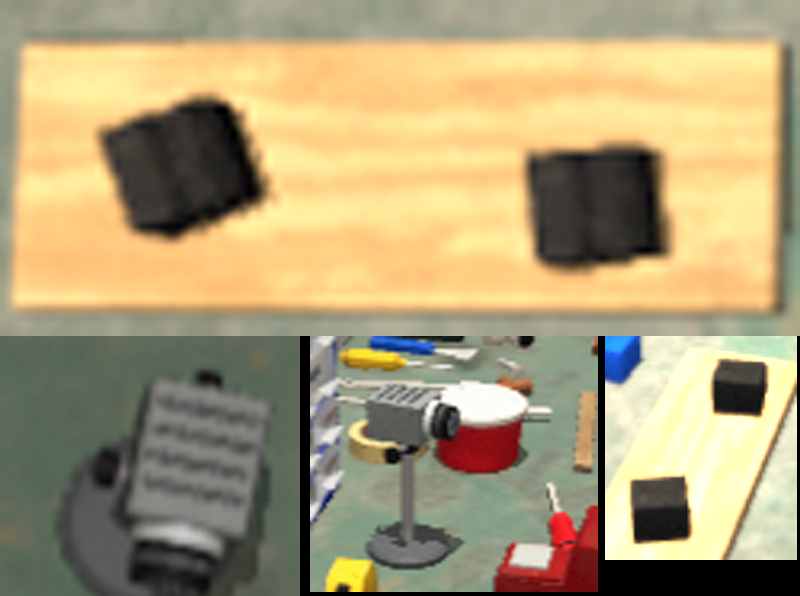

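The crop confirms two black blocks with their V notches running about along world x, the left one turned about 20°. The inspection camera's top face corners in the crop are about (155,380), (270,400), (240,533) and (128,512), with the barrel pointing down the image, towards the robot. Next I'll refine the poses with a silhouette fit.

```bash
cat > fit.py <<'E'
from h import *
from scipy.optimize import minimize
def box(x,y,yaw,z=.018,d=(.043,.044,.036)):
    P=np.array([[i*d[0]/2,j*d[1]/2,k*d[2]] for i in(-1,1) for j in(-1,1) for k in(0,1)])
    c,s=np.cos(yaw),np.sin(yaw); return P@np.array([[c,s,0],[-s,c,0],[0,0,1]])+[x,y,z]
def mask(c,P,up=16):
    h=cv2.convexHull((((proj(c,P)+.5)*256)).astype(np.int32)); m=np.zeros((384*4,512*4),np.uint8)
    cv2.fillConvexPoly(m,h*4,1,shift=8); return cv2.resize(m.astype(np.float32),(512,384),interpolation=cv2.INTER_AREA)
def soft(im): return np.clip((115-im.max(2).astype(float))/70,0,1)
def fit(cs,x,y,yaw,z=.018,r=18):
    W=[];S=[]
    for c in cs:
        u,v=proj(c,[[x,y,z+.018]])[0].astype(int); w=np.zeros((384,512)); w[v-r:v+r,u-r:u+r]=1; W.append(w);S.append(soft(c["image"]))
    f=lambda p:sum((w*(mask(c,box(p[0],p[1],p[2]/10,z))-s)**2).sum() for c,w,s in zip(cs,W,S))
    b=min((minimize(f,[x,y,yw*10],method="Nelder-Mead",options=dict(initial_simplex=np.array([x,y,yw*10])+np.array([[0,0,0],[.006,0,0],[0,.006,0],[0,0,1.5]]),xatol=1e-4)) for yw in(yaw-.1,yaw+.1)),key=lambda r:r.fun)
    return b.x[:2].round(4),np.degrees(b.x[2]/10).round(1),round(b.fun,1)
E
python3 - <<'E'
from fit import *
ct,cs=cam("top"),cam("side")
for n,p in(("L",(.525,.318,.36)),("R",(.508,.162,.06))):
    print(n,fit([ct],*p),fit([cs],*p),fit([ct,cs],*p))
k=np.array([[155,380],[270,400],[240,533],[128,512]],float); k=(k-[0,336])/6+[285,155]-.42
P=onplane(ct,k,.183); print(P.round(4)); e=P[1]-P[0]+P[2]-P[3]; g=P[0]-P[3]+P[1]-P[2]
print("centre",P.mean(0).round(4),"yaw",np.degrees([np.arctan2(g[1],g[0]),np.arctan2(-e[0],e[1])+0]).round(1), np.linalg.norm(e)/2,np.linalg.norm(g)/2)
E
```

```text
L (array([0.5295, 0.3268]), np.float64(18.4), np.float64(27.2)) (array([0.5206, 0.3441]), np.float64(21.8), np.float64(69.8)) (array([0.5281, 0.3273]), np.float64(21.8), np.float64(146.3))
R (array([0.5143, 0.1665]), np.float64(6.6), np.float64(26.8)) (array([0.5119, 0.1696]), np.float64(17.3), np.float64(73.4)) (array([0.5126, 0.1662]), np.float64(14.6), np.float64(116.2))
[[ 0.5997 -0.1527  0.183 ]
 [ 0.5906 -0.2028  0.183 ]
 [ 0.532  -0.1881  0.183 ]
 [ 0.5413 -0.1398  0.183 ]]
centre [ 0.5659 -0.1709  0.183 ] yaw [-13.3 169.4] 0.05005709654531161 0.06013955588808915
```

Run:
```python
from fit import *
ct,cs=cam("top"),cam("side")
so=lambda k:(np.array(k,float)-[605,336])/3.2+[205,235]-.35
for n,k in(("R",[[716,362],[766,362],[764,389],[714,384]]),("L",[[632,482],[685,478],[690,507],[635,512]])):
    P=onplane(cs,so(k),.054); print("side",n,P.mean(0).round(3),P.round(3).tolist())
for n,p in(("L",(.5295,.3268,np.radians(20))),("R",(.5143,.1665,.11))):
    print(n,"proj side",proj(cs,box(*p)[1::2]).round(1).tolist())
print("lens side z.16",onplane(cs,[[272.5,161]],.16).round(3))
print("barrel front top",onplane(ct,[[285+130/6,155+240/6],[285+212/6,155+262/6]],.16).round(3).tolist())
a=cv2.resize(ct["image"][165:215,285:335],None,fx=8,fy=8,interpolation=cv2.INTER_CUBIC)
b=cv2.resize(cs["image"][140:215,235:285],None,fx=8,fy=8,interpolation=cv2.INTER_CUBIC)
s=cs["image"].copy()
for p in((.5295,.3268,np.radians(20)),(.5143,.1665,.11)):
    for q in proj(cs,box(*p)[1::2]): cv2.circle(s,tuple(q.round().astype(int).tolist()),0,(0,255,255),-1)
d=cv2.resize(s[235:310,205:265],None,fx=6,fy=6,interpolation=cv2.INTER_NEAREST)
o=np.zeros((600,800,3),np.uint8); o[:400,:400]=a;o[:600,400:800]=b; cv2.imwrite("pics/c2.png",o); cv2.imwrite("pics/c3.png",d)
```

```text
side R [0.507 0.182 0.054] [[0.531, 0.17, 0.054], [0.49, 0.159, 0.054], [0.482, 0.197, 0.054], [0.523, 0.2, 0.054]]
side L [0.521 0.34  0.054] [[0.546, 0.332, 0.054], [0.509, 0.318, 0.054], [0.496, 0.347, 0.054], [0.532, 0.362, 0.054]]
L proj side [[229.2, 273.5], [229.8, 285.7], [211.2, 274.6], [211.0, 286.9]]
R proj side [[254.7, 239.0], [252.2, 248.4], [239.3, 237.8], [236.2, 247.0]]
lens side z.16 [[ 0.515 -0.163  0.16 ]]
barrel front top [[0.515, -0.144, 0.16], [0.505, -0.18, 0.16]]
```

View pics/c2.png

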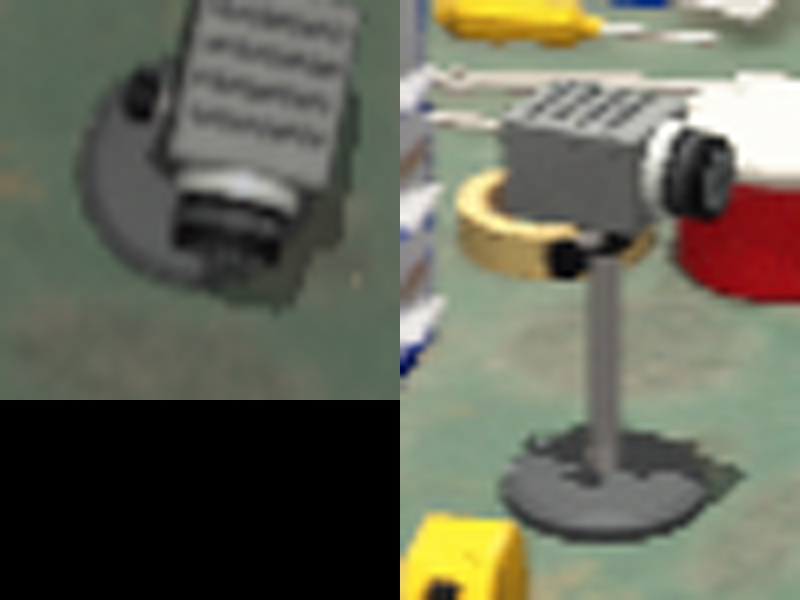

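View pics/c3.png

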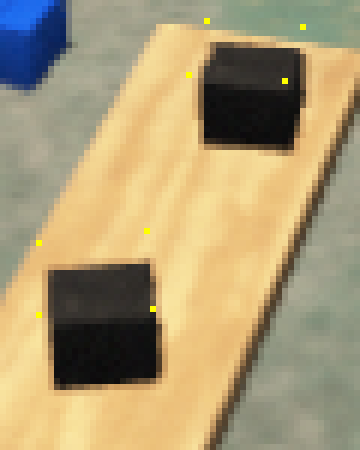

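Run:
```python
from fit import *
ct,cs=cam("top"),cam("side")
print(ct["cx"],ct["cy"],cs["cx"],cs["cy"],cs["image"].shape)
# side board corners from c3 picture: far-left (155,27)->, and from side0
print(onplane(cs,[[205+155/6,235+24/6],[267,245],[238,321],[193,311]],.018).round(3).tolist())
print(onplane(ct,[[127,180],[222,181],[222,213],[127,213]],.018).round(3).tolist())
s=status.read_state(); print(proj(cs,[s["tool_pos"]]),proj(ct,[s["tool_pos"]]))
# foot centre
print("foot side",onplane(cs,[[235+604/8,140+480/8]],0.006).round(3),onplane(cs,[[235+500/8,140+488/8],[235+712/8,140+488/8]],.004).round(3).tolist())
th=np.linspace(0,2*np.pi,9)[:-1]
print("foot top left/bottom",onplane(ct,[[285+78/8,165+170/8],[285+190/8,165+287/8]],.004).round(3).tolist())
```

```text
255.85356701508775 189.0246542087631 256.8463152692971 193.4916032289621 (384, 512, 3)
[[0.577, 0.108, 0.018], [0.468, 0.112, 0.018], [0.463, 0.406, 0.018], [0.57, 0.403, 0.018]]
[[0.581, 0.402, 0.018], [0.576, 0.1, 0.018], [0.477, 0.099, 0.018], [0.477, 0.396, 0.018]]
[[368.00259486 320.63937993]] [[ 26.3360367  311.18299004]]
foot side [[ 0.386 -0.209  0.006]] [[0.43, -0.195, 0.004], [0.339, -0.217, 0.004]]
foot top left/bottom [[0.561, -0.126, 0.004], [0.515, -0.169, 0.004]]
```

```bash
cat >> h.py <<'E'
from scipy.spatial.transform import Rotation as R
def goto(x,y,z,yaw):
    """yaw(deg): stop x-axis direction; tool y to lie perpendicular to it. prints tool-frame shift, turn"""
    s=status.read_state(); M=R.from_rotvec(s["orientation"]).as_matrix()
    d=M.T@(np.array([x,y,z])-s["tool_pos"]); cur=np.degrees(np.arctan2(M[1,1],M[0,1]))
    t=-((yaw+90-cur+90)%180-90)   # tool z down: turn sign flips
    print("shift mm",(d*1000).round(1),"turn",round(t,1),"| toolY yaw",round(cur,1),"z dir",M[:,2].round(3),"q6",round(s["q"][5],2))
E
python3 - <<'E'
from h import *
cs=cam("side"); print("foot side",onplane(cs,[[260.5,200]],0.006).round(3))
goto(.525,.33,.15,20)
E
```

```text
foot side [[ 0.557 -0.166  0.006]]
shift mm [-370.7 -102.9   85.6] turn -41.1 | toolY yaw 68.9 z dir [ 0. -0. -1.] q6 -0.09
```

servo_tool --plan "-0.031 -0.009 0 -3.5; -0.062 -0.018 0 -7; -0.093 -0.026 0 -10.5; -0.124 -0.035 0.01 -14; -0.155 -0.044 0.02 -17.5; -0.186 -0.053 0.03 -21; -0.217 -0.061 0.04 -24.5; -0.248 -0.07 0.05 -28; -0.279 -0.078 0.06 -31.5; -0.31 -0.086 0.07 -35; -0.341 -0.094 0.08 -38; -0.371 -0.103 0.086 -41" --grip -1

```text
t: 1.55
tool_pos: [0.526, 0.3285, 0.1484]
orientation: [0.546, -3.093, 0.0]
force: [0.4, 0.1, -0.0]
opening: 0.0931
gripper_force: 0.0
```

servo_tool --plan "0 0 0 0; 0 0 0 0"

```text
t: 1.72
tool_pos: [0.526, 0.3284, 0.1489]
orientation: [0.537, -3.094, 0.001]
force: [0.2, 1.0, -0.6]
opening: 0.0932
gripper_force: 0.0
```

Run:
```python
from h import *
ct,cs=cam("top"),cam("side"); goto(.525,.33,.15,20)
s=status.read_state(); M=R.from_rotvec(s["orientation"]).as_matrix(); tip=s["tool_pos"]+M[:,2]*.017
P=[tip+M[:,1]*k for k in(-.0465,0,.0465)]
out=[]
for c,p0 in((cs,None),(ct,None)):
    im=c["image"].copy(); q=proj(c,P)
    for a in q: cv2.circle(im,tuple(a.round().astype(int).tolist()),1,(0,255,255),-1)
    u,v=q[1].astype(int); print(q.round(1).tolist())
    u0=max(u-35,0);v0=max(v-30,0); print("origin",u0,v0); out.append(cv2.resize(im[v0:v0+80,u0:u0+66],None,fx=6,fy=6,interpolation=cv2.INTER_CUBIC))
cv2.imwrite("pics/c4.png",np.hstack(out))
```

```text
shift mm [-0.  -0.2 -0.2] turn -0.2 | toolY yaw 109.8 z dir [-0.  0. -1.] q6 -1.44
[[219.8, 242.0], [219.9, 253.9], [220.0, 266.9]]
origin 184 223
[[150.4, 187.4], [134.9, 193.0], [119.4, 198.6]]
origin 99 163
```

View pics/c4.png

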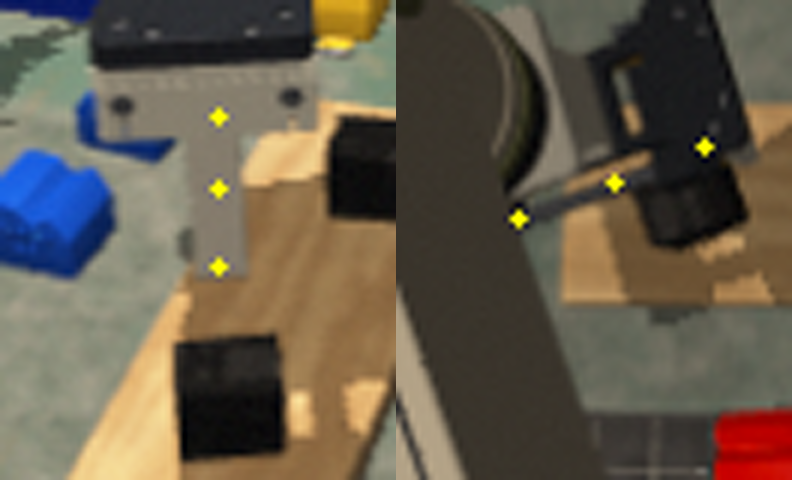

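The side view shows the near fingertip at crop (222,277), 8 px left of the stop's centre at (229,..). The top view is mostly blocked by the arm. The clearance is ample, so I'll go down around the stop and check from close by.

Run:
```python
from h import *
goto(.524,.334,.052,20)
```

```text
shift mm [-0.4  3.9 97.8] turn -0.2 | toolY yaw 109.8 z dir [-0.  0. -1.] q6 -1.44
```

servo_tool --plan "0 0.004 0.02 0; 0 0.004 0.04 0; 0 0.004 0.06 0; 0 0.004 0.08 0; 0 0.004 0.09 0; 0 0.004 0.098 0; 0 0.004 0.098 0; 0 0.004 0.098 0"

```text
t: 2.48
tool_pos: [0.5238, 0.3342, 0.0523]
orientation: [-0.543, 3.094, 0.0]
force: [-0.2, -0.0, -0.1]
opening: 0.0929
gripper_force: 0.0
```

Run:
```python
from h import *
cs=cam("side"); s=status.read_state(); print(s["tool_pos"],s["force"])
M=R.from_rotvec(s["orientation"]).as_matrix(); tip=s["tool_pos"]+M[:,2]*.017
P=[tip+M[:,1]*k for k in(-.0465,0,.0465,.064)]; im=cs["image"]; q=proj(cs,P); print(q.round(1).tolist())
im=cv2.resize(im[240:320,180:270],None,fx=8,fy=8,interpolation=cv2.INTER_CUBIC); im=np.clip(im*1.3,0,255).astype(np.uint8)
for a in q: cv2.circle(im,tuple(((a-[180,240]+.5)*8).astype(int).tolist()),2,(0,255,255),-1)
cv2.imwrite("pics/c5.png",im[:600])
```

```text
[0.52437939 0.33427438 0.05294118] [0.12402269 0.063115   0.16680004]
[[221.5, 275.6], [221.7, 288.4], [221.9, 302.4], [222.0, 308.0]]
```

View pics/c5.png

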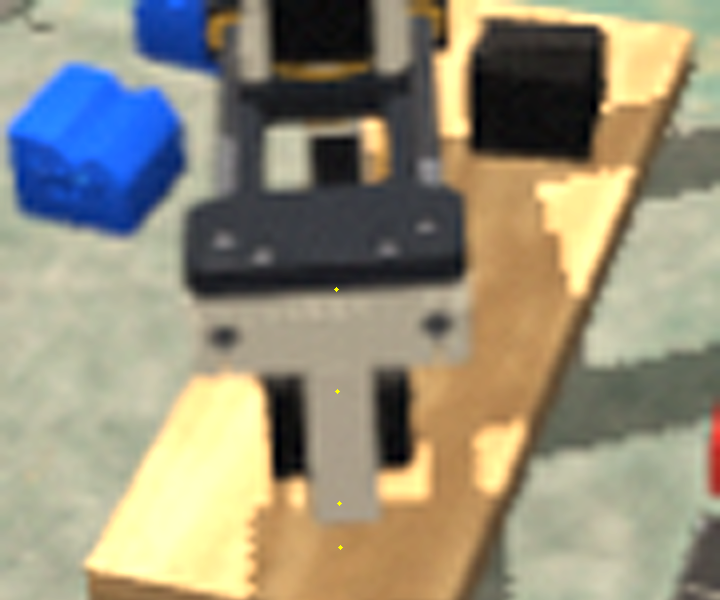

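The finger (crop columns 307–377) is centred on the stop (268–412), and the stop lies between the fingers. I'll lower 10 mm and close.

servo_tool --plan "0 0 0.006 0; 0 0 0.011 0; 0 0 0.011 0; 0 0 0.011 0"

```text
t: 2.87
tool_pos: [0.5236, 0.3334, 0.0403]
orientation: [0.542, -3.094, 0.0]
force: [-0.7, -0.4, 1.7]
opening: 0.0931
gripper_force: 0.0
```

servo_tool --plan "0 0 0 0; 0 0 0 0; 0 0 0 0; 0 0 0 0; 0 0 0 0; 0 0 0 0; 0 0 0 0; 0 0 0 0; 0 0 0 0; 0 0 0 0" --grip 1 --grip_force 25

```text
t: 3.7
tool_pos: [0.5239, 0.3335, 0.0407]
orientation: [-0.542, 3.094, -0.0]
force: [-0.5, -0.6, 0.2]
opening: 0.044
gripper_force: 24.9
```

Gripped at 44 mm. Now I'll lift 20 mm and weigh it.

servo_tool --plan "0 0 -0.004 0; 0 0 -0.008 0; 0 0 -0.012 0; 0 0 -0.016 0; 0 0 -0.02 0; 0 0 -0.02 0; 0 0 -0.02 0; 0 0 -0.02 0; 0 0 -0.02 0; 0 0 -0.02 0; 0 0 -0.02 0; 0 0 -0.02 0"

```text
t: 4.7
tool_pos: [0.5237, 0.3336, 0.0604]
orientation: [0.542, -3.094, 0.0]
force: [-0.2, -0.9, -1.6]
opening: 0.0436
gripper_force: 24.9
```

Run:
```python
from h import *
for i in range(6): eyes.read_camera("side"); s=status.read_state(); print(s["force"].round(2) if hasattr(s["force"],"round") else s["force"], s["opening"])
```

```text
[-0.64  0.03 -0.37] 0.04388759056598717
[-0.47  0.66 -0.79] 0.04360693792555306
[-0.57  0.38 -0.54] 0.04405282542433841
[ 0.45 -0.3  -1.72] 0.043588471590453676
[ 0.68  0.28 -0.76] 0.044075349795115015
[-0.08  0.04 -0.05] 0.043640510198212856
```

The mean is about −0.9 N, so this is the light one. Setting it back down in the same place.

servo_tool --plan "0 0 0.005 0; 0 0 0.01 0; 0 0 0.014 0; 0 0 0.017 0; 0 0 0.019 0; 0 0 0.02 0; 0 0 0.02 0; 0 0 0.02 0; 0 0 0.02 0"

```text
t: 5.75
tool_pos: [0.5239, 0.3336, 0.0406]
orientation: [-0.542, 3.094, 0.0]
force: [-0.1, -0.2, -1.1]
opening: 0.0437
gripper_force: 24.9
```

servo_tool --plan "0 0 0 0; 0 0 0 0; 0 0 0 0; 0 0 0 0; 0 0 0 0; 0 0 0 0; 0 0 0 0; 0 0 0 0" --grip -1

```text
t: 6.42
tool_pos: [0.5238, 0.3336, 0.0406]
orientation: [0.542, -3.094, -0.0]
force: [0.7, -0.3, 0.2]
opening: 0.0911
gripper_force: 0.0
```

servo_tool --plan "0 0 -0.01 0; 0 0 -0.025 0; 0 0 -0.045 0; 0 0 -0.07 0; 0 0 -0.09 0; 0 0 -0.1 0; 0 0 -0.1 0; 0 0 -0.1 0"

```text
t: 7.08
tool_pos: [0.5241, 0.3338, 0.141]
orientation: [-0.542, 3.093, 0.001]
force: [0.5, -0.9, -0.2]
opening: 0.0928
gripper_force: 0.0
```

Run:
```python
from fit import *
s=status.read_state();print(s["opening"],s["force"])
cs=cam("side"); p=proj(cs,box(.5238,.3335,np.radians(20))); print("L proj",p.round(1).tolist())
print(fit([cs],.522,.338,.36)); print(fit([cs],.51,.175,.12))
goto(.511,.17,.14,9)
```

```text
0.09278886277290933 [ 0.53222348 -0.86752304 -0.15901617]
L proj [[231.2, 287.2], [230.6, 275.6], [231.8, 299.9], [231.2, 288.0], [213.4, 288.4], [212.5, 276.7], [213.3, 301.1], [212.3, 289.3]]
(array([0.525 , 0.3355]), np.float64(20.6), np.float64(90.8))
(array([0.5106, 0.1694]), np.float64(14.2), np.float64(118.5))
shift mm [  67.1 -149.5   -0.2] turn 10.9 | toolY yaw 109.9 z dir [-0.001 -0.    -1.   ] q6 -1.43
```

servo_tool --plan "0.007 -0.017 0 1.4; 0.015 -0.034 0 2.9; 0.022 -0.05 0 4.4; 0.03 -0.067 0 5.8; 0.037 -0.083 0 7.2; 0.045 -0.1 0 8.7; 0.052 -0.117 0 10.1; 0.06 -0.134 0 11.6; 0.067 -0.15 0 13; 0.067 -0.15 0.02 13; 0.067 -0.15 0.04 13; 0.067 -0.15 0.04 13"

```text
t: 8.13
tool_pos: [0.5078, 0.1684, 0.0947]
orientation: [0.186, -3.127, 0.002]
force: [0.3, 0.0, -1.1]
opening: 0.093
gripper_force: 0.0
```

servo_tool --plan "0 0 0.02 0; 0 0 0.04 0; 0 0 0.048 0; 0 0 0.048 0; 0 0 0.048 0; 0 0 0.048 0"

```text
t: 8.63
tool_pos: [0.5124, 0.17, 0.0537]
orientation: [-0.188, 3.135, 0.0]
force: [-0.3, 1.1, 0.4]
opening: 0.0931
gripper_force: 0.0
```

Run:
```python
from h import *
cs=cam("side"); s=status.read_state(); print(s["tool_pos"],s["force"])
im=cv2.resize(cs["image"][205:305,195:275],None,fx=6,fy=6,interpolation=cv2.INTER_CUBIC); im=np.clip(im*1.3,0,255).astype(np.uint8)
cv2.imwrite("pics/c6.png",im)
```

```text
[0.51275427 0.17008899 0.05402881] [-0.00937666  0.02588689  0.41206234]
```

View pics/c6.png

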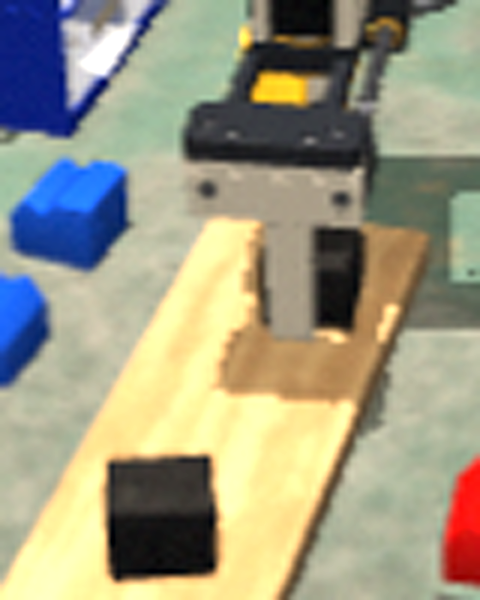

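The near stop stands upright at crop (160,517). The far stop spans columns 262–360 against the finger's 265–315. Most of that is parallax, leaving about 2.5 mm of shift towards the robot. I'll correct, lower and grip.

servo_tool --plan "0.0025 0 0.006 0; 0.0025 0 0.013 0; 0.0025 0 0.013 0; 0.0025 0 0.013 0"

```text
t: 9.02
tool_pos: [0.5086, 0.1693, 0.0389]
orientation: [0.188, -3.135, 0.0]
force: [-0.3, 0.1, 0.6]
opening: 0.0932
gripper_force: 0.0
```

servo_tool --plan "0 0 0 0; 0 0 0 0; 0 0 0 0; 0 0 0 0; 0 0 0 0; 0 0 0 0; 0 0 0 0; 0 0 0 0; 0 0 0 0; 0 0 0 0" --grip 1 --grip_force 40

```text
t: 9.85
tool_pos: [0.5094, 0.1693, 0.0397]
orientation: [-0.188, 3.136, -0.0]
force: [-0.2, -1.8, 0.5]
opening: 0.044
gripper_force: 39.8
```

servo_tool --plan "0 0 -0.004 0; 0 0 -0.008 0; 0 0 -0.012 0; 0 0 -0.016 0; 0 0 -0.02 0; 0 0 -0.02 0; 0 0 -0.02 0; 0 0 -0.02 0; 0 0 -0.02 0; 0 0 -0.02 0"

```text
t: 10.68
tool_pos: [0.5091, 0.1694, 0.0593]
orientation: [0.188, -3.135, 0.0]
force: [-0.3, -0.5, -3.8]
opening: 0.0439
gripper_force: 39.8
```

Run:
```python
from fit import *
F=[]
for i in range(4): cs=cam("side"); F.append(status.read_state()["force"])
print(np.mean(F,0))
cv2.imwrite("pics/s2.png",cs["image"]); s=status.read_state(); print(s["tool_pos"],s["opening"])
print(fit([cs],.524,.334,.36))
# lens/camera geometry in both views
ct=cam("top")
for yaw in(-10,-13):
  for base in((.557,-.166),):
    a=np.radians(yaw); X=np.array([np.cos(a),np.sin(a)])
    l=np.array(base)-.054*X; t=l-.08*X; print(yaw,l.round(4),t.round(4))
    print(" proj lens side/top",proj(cs,[[*l,.16]]),proj(ct,[[*l,.16]]))
```

```text
[ 0.24505213  0.01108318 -4.25743365]
[0.50924509 0.16942607 0.05949392] 0.04358776488554102
(array([0.5253, 0.3345]), np.float64(20.6), np.float64(107.4))
-10 [ 0.5038 -0.1566] [ 0.425  -0.1427]
 proj lens side/top [[275.46311808 162.0232021 ]] [[311.534465   199.17537155]]
-13 [ 0.5044 -0.1539] [ 0.4264 -0.1359]
 proj lens side/top [[275.11723629 162.32178776]] [[310.48568993 198.96703624]]
```

It weighs 4.3 N, so this is the heavy one. The side view agrees with the lens at about (.506,−.158,.16) and the camera yaw at about −11°. I'll lift high to clear the vise, whose top is at about 0.16 m, then go across.

servo_tool --plan "0 0 -0.015 0; 0 0 -0.033 0; 0 0 -0.053 0; 0 0 -0.073 0; 0 0 -0.093 0; 0 0 -0.113 0; 0 0 -0.133 0; 0 0 -0.153 0; 0 0 -0.17 0; 0 0 -0.18 0; 0 0 -0.18 0"

```text
t: 11.85
tool_pos: [0.5107, 0.1698, 0.2425]
orientation: [-0.188, 3.131, 0.001]
force: [0.8, -0.4, -3.4]
opening: 0.0436
gripper_force: 39.8
```

Run:
```python
from h import *
print(status.read_state()["opening"]); goto(.4275,-.1427,.24,-11)
```

```text
0.04355476282313799
shift mm [ 120.  -300.3    1.8] turn 17.9 | toolY yaw 96.9 z dir [ 0.004  0.001 -1.   ] q6 -1.47
```

servo_tool --plan "0.008 -0.02 0 1; 0.018 -0.045 0 2.5; 0.028 -0.07 0 4; 0.04 -0.1 0 6; 0.052 -0.13 0 8; 0.064 -0.16 0 10; 0.076 -0.19 0 12; 0.088 -0.22 0 14; 0.099 -0.247 0 16; 0.108 -0.27 0 17; 0.115 -0.288 0 18; 0.12 -0.3 0 18"

```text
t: 12.85
tool_pos: [0.4249, -0.1444, 0.2381]
orientation: [-0.309, -3.124, -0.0]
force: [-0.1, 0.6, -3.1]
opening: 0.0441
gripper_force: 39.8
```

servo_tool --plan "0 0 0 0; 0 0 0.015 0; 0 0 0.035 0; 0 0 0.055 0; 0 0 0.068 0; 0 0 0.075 0; 0 0 0.075 0; 0 0 0.075 0; 0 0 0.075 0"

```text
t: 13.6
tool_pos: [0.4267, -0.1427, 0.1656]
orientation: [0.304, 3.126, -0.001]
force: [0.8, 1.0, -2.8]
opening: 0.0441
gripper_force: 39.8
```

Run:
```python
from h import *
ct,cs=cam("top"),cam("side"); print(status.read_state()["opening"]); goto(.4275,-.1427,.164,-11)
a=cv2.resize(cs["image"][110:210,215:315],None,fx=4,fy=4,interpolation=cv2.INTER_CUBIC)
b=cv2.resize(ct["image"][150:250,250:350],None,fx=4,fy=4,interpolation=cv2.INTER_CUBIC)
cv2.imwrite("pics/c7.png",np.hstack([a,b]))
```

```text
0.04403709709785501
shift mm [-0.6  0.4  1.9] turn -0.1 | toolY yaw 78.9 z dir [ 0.002 -0.001 -1.   ] q6 -1.81
```

View pics/c7.png

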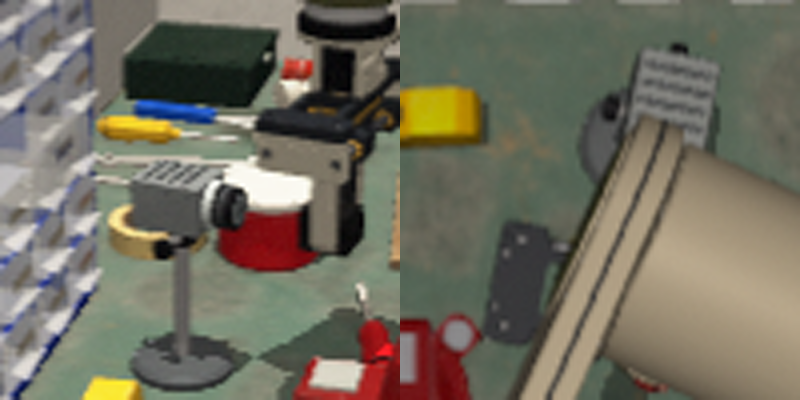

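The heavy stop is held ahead of the lens (lens face at crop (235,205), stop at about (335,225), as predicted). It is clear of the camera and at lens height. I'll settle it and hand in.

servo_tool --plan "0 0 0.001 0; 0 0 0.001 0; 0 0 0.001 0; 0 0 0.001 0; 0 0 0.001 0; 0 0 0.001 0; 0 0 0.001 0; 0 0 0.001 0; 0 0 0.001 0; 0 0 0.001 0"

```text
t: 14.53
tool_pos: [0.4261, -0.1427, 0.1636]
orientation: [-0.305, -3.127, -0.0]
force: [0.5, 0.5, -3.2]
opening: 0.0434
gripper_force: 39.8
```

Run:
```python
from h import *
s=status.read_state(); print(s["tool_pos"],s["opening"],s["gripper_force"]); print(robot.close_job())
```

```text
[ 0.42605463 -0.14272211  0.16362155] 0.04337839942403407 39.79445235338062
the job is handed in; nothing more can be done
None
```

I handed the job in at about 14.5 s (no verdict came back): the lighter stop (about 0.9 N) stands released where it was on the board, and the heavier one (about 4.3 N) is held level, an estimated 8 cm in front of the lens with its notch along the view.

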